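# Wipe the brass chips off the valve assembly plate into its chip box

## Robot

A 6-joint arm with a two-finger parallel gripper is mounted at the origin on the work surface. World frame = base frame: x ahead of the robot, y to its left, z up, the work surface at z = 0. Lengths are in m, angles in rad, forces in N, time in s.
With the tool pointing down it reaches from about 0.275 to 0.875 m from the base axis. Payload 12.5 kg.
Tool frame: the origin (TCP) lies at the very end of the fingers, on their centre line; the grasp point (between the pads) lies 19 mm behind it; x points along the fingers, y is the direction in which the jaws open and shut, and the axes are right-handed (so a half turn about x gives the same grasp; the last joint's range is limited). The gripper opens to 85 mm and grips with 20 to 120 N. Pads are 22 mm wide; open, the fingers measure 114 mm over their backs; the gripper's body (76 mm by 85 mm) begins 54 mm behind the grasp point. The pads swing forward as they close: fully open they stand 13 mm farther back than shut.
Start: joints at [1.025, 0.351, 1.652, -0, 1.139, -0.085], TCP at [0.245, 0.493, 0.231] pointing down, gripper open.
Joint ranges: [-2.75, 2.75], [-0.79, 2.1], [0.01, 2.65], [-1.57, 4.71], [0.07, 3.14], [-2.87, 2.87]. Speed limits (rad/s): [2.22, 2.22, 2.79, 3.14, 3.14, 3.14].

## Interface

Orientations are given as a 3x3 rotation matrix whose columns are the frame's x, y, z axes.
In Python, from bench import manip gives the robot as it stands. Calls block until the motion is done:
- manip.move_ptp(position, orientation): joint-space move of the TCP to a pose.
- manip.move_l(position, attitude=None, max_speed=0.15): straight line of the TCP; attitude=None keeps the orientation; max_speed is the mean speed in m/s.
- manip.move_j(angles): joint-space move.
- manip.set_gripper(opening, effort=None): opening from 0.0 (shut) to 1.0 (fully open); effort is the grip in N (None keeps the last); returns when the fingers have stopped.
- manip.dwell(seconds).
- manip.inverse_kinematics(position, orientation): joint angles nearest the present ones, or None.
- manip.grab_frame(name): name is "scene" or "top"; returns (picture, depth): 384x512x3 uint8, red, green, blue; 384x512 float32, m along the optical axis (not along the pixel's ray), 0 where there is no reading.
- manip.get_calibration(name): a dict with "camera_matrix" (3x3 intrinsics, pixels), "R" (3x3) and "t" (3): a world point X has camera coordinates R X + t. Camera axes: x right, y down, z forward; pixel columns grow to the right and rows downward; lengths in m; the calibration is good to about 2 mm. A picture is of the moment at which its call begins. get_calibration takes no time and is no camera call.
A pose or a line that the arm cannot do raises manip.Unreachable and nothing moves.
- manip.sign_off(): hands the job in, once; it reports no verdict.
Trained networks look in the newest picture that a camera, given by its name, has taken for a name from the list of things; names that differ only in an ending like _2 or _b are one class to them, and where a whole thing is asked for, a point or a joint stands for the part that bears it (a point fixed in the world has none). Each returns a list of dicts, best first, with "confidence" (0 to 1); they miss things now and then, are a little off and sometimes report something else, mostly with a low value. They report only what shows in the picture. A call takes as long as a camera call. They do not tell look-alikes from the thing itself.
- manip.look_for(camera, name): "at" ([x, y, z] in m, in world coordinates, good to about 4 mm: the middle of the surface that is visible of it).
Readings, each from a call of its own:
- manip.current_time(): time.
- manip.current_qpos(): joint angles.
- manip.current_joint_vel(): joint speeds.
- manip.current_joint_torque(): joint torques, N m.
- manip.current_ee_pos(): TCP position.
- manip.current_tcp_rot(): TCP orientation.
- manip.current_force(): force on the tool from outside, world axes, zero at the start.
- manip.current_ft_torque(): the same for the moment, N m.
- manip.current_grip_width(): opening from 0.0 (shut) to 1.0 (fully open).
Only numpy, scipy, OpenCV 4.12 (cv2) and the standard library are available. Lean on these libraries where they do the work, as an engineer would, in place of code of your own. Each camera call takes 0.05 s, during which the arm holds its last target. There are 200 camera calls.

## Task

Swing the yellow latch lever right off the lid of the chip box at the end of the assembly plate, raise the lid until it stands up open, then take the orange scraper from its sloped rest and wipe all five brass chips off the plate into the box. Do not touch the chips with the gripper, and leave the valve on the plate and the other things on the bench where they stand. Finish with the scraper back down in its rest and the lid still standing open.

Things in the scene. Friction and masses are not known exactly. Their poses are not given: they have to be found in the camera images.
- fixture: blue stand with a steel plate, fixed. Origin on the bench under the plate; +x across it, +y along it to the chip box. Plate top z = 70 mm, clear width x = -100..100 between side rails 12 mm higher; length y = -140 (open end) to 110, flush with the mouth of the chip box (inside x = -112..112, y = 110..230, 64 mm deep, rim level with the plate). Latch post on the -x side at y = 170, 80 mm high
- chip_box (a point): middle of the chip box's inner floor, axes as the fixture's; the mouth is 64 mm above it
- lid (a joint): hinged grey steel lid (232 x 124 x 6 mm) of the chip box; 0 = shut, grows as it opens, 1.57 = standing upright, stop at 1.85; the stiff hinge stays where it is left. The yellow latch lever lies over it and blocks it until swung off.
- lid_hinge (a point): middle of the lid's hinge line, which runs along the fixture's x at the far end of the box (y = 236, z = 73 mm); the lid swings up and over towards the fixture's +y
- lid_bar (a point): middle of the lid's yellow grip bar, round, 12 mm thick, 112 mm long, parallel to the hinge. When shut it stands 160 mm before the hinge (over the plate) and 42 mm above it; two thin arms 100 mm apart carry it 36 mm clear of the lid's edge, so it can be pinched from above at any lid angle
- latch (a joint): yellow latch lever, turning about a vertical pivot; 0 = lying across the lid (pointing along the fixture's +x), grows as it swings towards the fixture's +y, 1.57 = off the lid along the stand's side, stop at 1.8
- latch_pivot (a point): the lever's pivot (at x = -145, y = 170, z = 80 mm of the fixture)
- latch_peg (a point): grip point on the upright round yellow peg (14 mm thick, from 8 to 54 mm above the pivot point) 100 mm from the pivot near the lever's end; this point is 34 mm above the pivot point. The lever is 20 mm wide and 8 mm thick and ends 10 mm past the peg
- scraper: scraper: an orange block 104 mm (its y) x 24 mm (its x) x 40 mm high with a rubber foot, and above it a black grip 64 mm (y) x 24 mm (x), from 40 to 102 mm above the foot. Origin at the centre of the foot's underside, z up through the grip. 0.15 to 0.3 kg. Starts leaning in the rest.
- scraper_grip (a point): good grip point in the black grip, 76 mm above the foot
- rest: sloped scraper rest, blue base 110 x 130 mm with a grey pocket, fixed to the bench. Origin under its middle. The pocket leans 35 degrees: its axis points up and towards the rest's -x, i.e. it is turned -35 degrees about the rest's y. Pocket inside: 118 mm along y, 32 mm across, walls 32 mm deep.
- rest_seat (a point): centre of the pocket's floor (42 mm above the bench); the scraper's origin belongs here, in practice about 4 mm downhill, against the lower wall
- chip1: curled brass offcut lying flat, about 36 x 20 x 10 mm; origin at the centre of its underside. Must end in the chip box.
- chip2: curled brass offcut lying flat, about 36 x 20 x 10 mm; origin at the centre of its underside. Must end in the chip box.
- chip3: curled brass offcut lying flat, about 36 x 20 x 10 mm; origin at the centre of its underside. Must end in the chip box.
- chip4: curled brass offcut lying flat, about 36 x 20 x 10 mm; origin at the centre of its underside. Must end in the chip box.
- chip5: curled brass offcut lying flat, about 36 x 20 x 10 mm; origin at the centre of its underside. Must end in the chip box.
- valve: small finished valve standing on the plate: grey cylinder 70 mm across, 46 mm high, with a yellow cap; origin at the centre of its underside. To be left where it is.
- big_valve: bystander: larger grey valve on the bench, 104 mm across, 55 mm high, yellow cap, with a yellow lever (150 mm) at its side reaching 84 mm from its middle on its +x side; origin under its middle
- jar: bystander: white jar with red cap, 72 mm across, 85 mm high; origin under its middle
- caps: bystander: stack of yellow valve caps, 96 mm across, 44 mm high; origin under its middle
Not all that is in view belongs to the job. Of the things like the scraper, leave any that is brown, purple or red; of the rest the larger one is meant.

How it is judged:
On the way, in this order (a step that is already met when the one before it is completed fails the run):
1. the latch lever is swung off the lid (joint above 1.3 rad) with the lid still shut (value of joint latch above 1.3 rad and value of joint lid below 0.12 rad), for 0.05 s.
2. the lid stands open (above 1.3 rad) (value of joint lid above 1.3 rad), for 0.2 s.
3. the scraper is lifted out of its rest (distance between scraper and rest_seat above 0.08 m), for 0.1 s.
4. all five chips lie in the chip box while the scraper is out of its rest (x of chip1 in the frame of chip_box between -0.114 and 0.114 m and y of chip1 in the frame of chip_box between -0.064 and 0.064 m and z of each of chip1, chip2, chip3, chip4, chip5 in the frame of chip_box below 0.045 m and x of chip2 in the frame of chip_box between -0.114 and 0.114 m and y of chip2 in the frame of chip_box between -0.064 and 0.064 m and x of chip3 in the frame of chip_box between -0.114 and 0.114 m and y of chip3 in the frame of chip_box between -0.064 and 0.064 m and x of chip4 in the frame of chip_box between -0.114 and 0.114 m and y of chip4 in the frame of chip_box between -0.064 and 0.064 m and x of chip5 in the frame of chip_box between -0.114 and 0.114 m and y of chip5 in the frame of chip_box between -0.064 and 0.064 m and distance between scraper and rest_seat above 0.05 m), for 0.1 s.
At the end, for the whole second after the job is handed in: All five chips lie still in the chip box, at least 2 cm below its mouth; the scraper is let go and still in its rest, its foot within 16 mm of the pocket floor's centre, leaning 25 to 51 degrees and turned under 0.2 rad from the pocket; the lid stands open above 1.3 rad (x of chip1 in the frame of chip_box between -0.114 and 0.114 m and y of chip1 in the frame of chip_box between -0.064 and 0.064 m and z of each of chip1, chip2, chip3, chip4, chip5 in the frame of chip_box below 0.045 m and x of chip2 in the frame of chip_box between -0.114 and 0.114 m and y of chip2 in the frame of chip_box between -0.064 and 0.064 m and x of chip3 in the frame of chip_box between -0.114 and 0.114 m and y of chip3 in the frame of chip_box between -0.064 and 0.064 m and x of chip4 in the frame of chip_box between -0.114 and 0.114 m and y of chip4 in the frame of chip_box between -0.064 and 0.064 m and x of chip5 in the frame of chip_box between -0.114 and 0.114 m and y of chip5 in the frame of chip_box between -0.064 and 0.064 m and distance between scraper and rest_seat below 0.016 m and angle between scraper's own z axis and vertical between 0.44 and 0.9 rad and angle between the y axis of scraper and the y axis of rest, either way round below 0.2 rad and value of joint lid above 1.3 rad and linear speed of scraper below 0.02 m/s and angular speed of scraper below 0.2 rad/s and linear speed of each of chip1, chip2, chip3, chip4, chip5 below 0.03 m/s); the robot touches nothing.
It fails at once if a chip is touched by the gripper (contact force between the fingers and chip1 above 0.3 N or contact force between the fingers and chip2 above 0.3 N or contact force between the fingers and chip3 above 0.3 N or contact force between the fingers and chip4 above 0.3 N or contact force between the fingers and chip5 above 0.3 N).
It fails at once if the valve on the plate is moved more than 12 mm or tipped (distance of valve from where it was at the start of the episode above 0.012 m or angle between valve's own z axis and vertical above 0.2 rad).
It fails at once if a bystander on the bench is moved more than 15 mm (distance of any of big_valve, jar, caps from where it was at the start of the episode above 0.015 m).
It also fails if it takes over 72 s, if anything falls off the work surface, if the arm or the gripper's body presses on something with over 40 N, if the wrist force passes 120 N, or if a joint passes its speed limit or range.

## Working session

There is one attempt and no reset: what is moved stays moved. The work goes in short steps, each a Python script; the robot and the scene stay as the last script left them, time stands still between calls to the robot, and variables do not carry over. Pictures are saved under pics/ and viewed, about 8 in all and at most 12, crops included, and the job is handed in when it is done.

```bash
mkdir -p pics; ls; python3 - <<'E'
from bench import manip
import cv2,numpy as np
for c in("scene","top"):
    p,d=manip.grab_frame(c)
    cv2.imwrite(f"pics/{c}0.png",p[:,:,::-1]); np.savez(f"pics/{c}0.npz",p=p,d=d)
    k=manip.get_calibration(c); print(c,k["camera_matrix"].round(1).tolist(),k["R"].round(3).tolist(),k["t"].round(3).tolist())
    for n in["fixture","chip_box","lid","lid_bar","latch","latch_peg","scraper","scraper_grip","rest","rest_seat","chip1","valve","big_valve","jar","caps"]:
        try: print(n,[(np.round(x["at"],3).tolist(),round(x["confidence"],2)) for x in manip.look_for(c,n)])
        except Exception as e: print(n,e)
print(manip.current_time())
E
```

```text
pics
scene [[459.0, 0.0, 251.2], [0.0, 459.0, 188.2], [0.0, 0.0, 1.0]] [[0.143, 0.99, -0.019], [0.596, -0.102, -0.797], [-0.79, 0.103, -0.604]] [0.028, -0.25, 1.677]
fixture [([0.634, 0.086, 0.072], 0.73)]
chip_box [([0.635, 0.086, 0.066], 0.61)]
lid [([0.609, 0.184, 0.076], 0.74), ([0.771, 0.208, 0.036], 0.34)]
lid_bar [([0.61, 0.188, 0.075], 0.87), ([0.798, 0.007, 0.064], 0.44)]
latch [([0.511, 0.203, 0.087], 0.7)]
latch_peg [([0.515, 0.201, 0.088], 0.62)]
scraper [([0.328, -0.485, 0.022], 0.96), ([0.516, -0.333, 0.101], 0.86), ([0.707, -0.456, 0.014], 0.73), ([0.446, -0.181, 0.02], 0.67), ([0.195, -0.356, 0.02], 0.64), ([0.512, 0.204, 0.089], 0.15)]
scraper_grip [([0.519, -0.332, 0.096], 0.96), ([0.439, -0.184, 0.018], 0.84), ([0.707, -0.46, 0.018], 0.82), ([0.325, -0.491, 0.022], 0.73), ([0.192, -0.358, 0.023], 0.73), ([0.563, -0.363, 0.039], 0.72)]
rest [([0.558, -0.365, 0.038], 0.75), ([0.769, 0.208, 0.037], 0.43)]
rest_seat [([0.56, -0.363, 0.039], 0.67)]
chip1 [([0.528, 0.102, 0.08], 0.61), ([0.564, 0.03, 0.078], 0.58), ([0.542, -0.062, 0.078], 0.44), ([0.646, 0.038, 0.079], 
[... 655 characters left out ...]
094], 0.77), ([0.754, 0.214, 0.042], 0.37)]
latch_peg [([0.486, 0.198, 0.094], 0.56)]
scraper [([0.511, -0.336, 0.093], 0.92), ([0.7, -0.462, 0.013], 0.87), ([0.314, -0.486, 0.025], 0.75), ([0.431, -0.179, 0.019], 0.73), ([0.181, -0.356, 0.026], 0.71)]
scraper_grip [([0.51, -0.333, 0.097], 0.86), ([0.694, -0.455, 0.019], 0.72), ([0.432, -0.182, 0.014], 0.62), ([0.313, -0.491, 0.024], 0.57)]
rest [([0.548, -0.372, 0.013], 0.6)]
rest_seat [([0.541, -0.368, 0.012], 0.92)]
chip1 [([0.632, 0.04, 0.078], 0.62), ([0.556, 0.036, 0.079], 0.38)]
valve [([0.651, -0.067, 0.118], 0.88)]
big_valve [([0.701, -0.301, 0.055], 0.84)]
jar [([0.765, 0.011, 0.081], 0.92)]
caps [([0.748, 0.215, 0.041], 0.69)]
1.6
```

View pics/scene0.png

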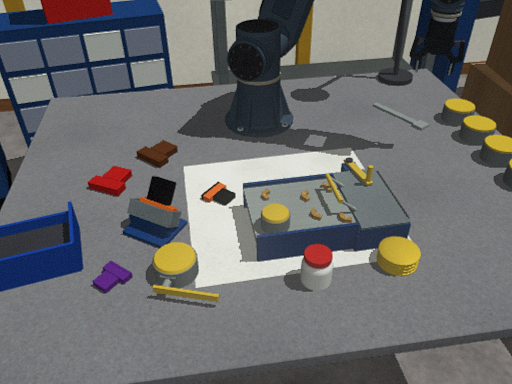

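View pics/top0.png

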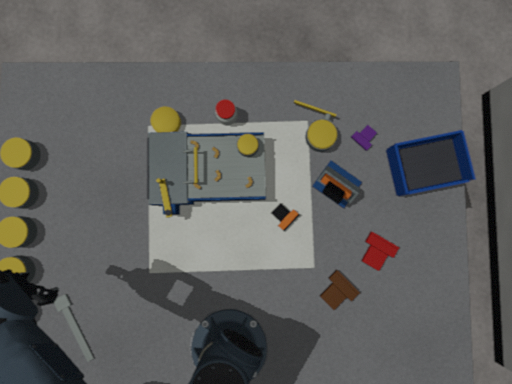

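The scene view shows the plate with the valve at (275,215), the lid at (375,208), the latch at (360,175), and the scraper leaning in its rest at (160,195). There are two scraper candidates. One is the orange/black block in the rest at top (334,192). The other is a small orange/black piece lying on the bench at top (286,217). The one in the rest fits because it is larger and leaning. I'll confirm that in an enlarged crop and fit the poses.

```bash
cat > h.py <<'E'
import numpy as np,cv2
try:
    from bench import manip
except Exception: pass
def cloud(c,p,d):
    k=manip.get_calibration(c);K=k["camera_matrix"];v,u=np.indices(d.shape)
    Xc=np.stack([(u-K[0,2])/K[0,0]*d,(v-K[1,2])/K[1,1]*d,d],-1)
    X=(Xc-k["t"])@k["R"]; X[d<=0]=np.nan
    return X
def proj(c,X):
    k=manip.get_calibration(c);x=(np.atleast_2d(X)@k["R"].T+k["t"])@np.array(k["camera_matrix"]).T
    return x[:,:2]/x[:,2:]
E
python3 - <<'E'
from h import *
ims={}
C={}
for c in("scene","top"):
    z=np.load(f"pics/{c}0.npz");p,d=z["p"],z["d"];X=cloud(c,p,d);C[c]=(p,X)
    hsv=cv2.cvtColor(p,cv2.COLOR_RGB2HSV)
    # bench level
    m=(abs(X[...,2])<.02)&(X[...,0]>.3)&(X[...,0]<.9)&(abs(X[...,1])<.5); print(c,"bench z",np.nanmedian(X[...,2][m]))
    # yellow, high objects and plate level
    box=(X[...,0]>.4)&(X[...,0]<.78)&(X[...,1]>-.2)&(X[...,1]<.38)
    for nm,m in dict(plate=box&(abs(X[...,2]-.070)<.004)&(hsv[...,1]<90),
      lid=box&(abs(X[...,2]-.077)<.006)&(hsv[...,1]<90)&(X[...,1]>.14),
      rails=box&(abs(X[...,2]-.08)<.006)&(hsv[...,0]>100)&(hsv[...,0]<130)&(hsv[...,1]>80)).items():
        P=X[m]; 
        if len(P)<20: print(nm,len(P));continue
        r=cv2.minAreaRect(P[:,:2].astype(np.float32)); print(c,nm,len(P),"med z",np.median(P[:,2]).round(4),"rect",np.round(r[0],4),np.round(r[1],4),round(r[2],2), "pct x",np.percentile(P[:,0],[1,50,99]).round(3),"y",np.percentile(P[:,1],[1,50,99]).round(3))
    ch=box&(X[...,2]>.066)&(X[...,2]<.09)&(hsv[...,0]>5)&(hsv[...,0]<24)&(hsv[...,1]>100)
    n,l,s,ce=cv2.connectedComponentsWithStats(ch.astype(np.uint8))
    for i in range(1,n):
        if s[i,4]>6: print(c,"chip?",s[i,4],ce[i].round(0),np.nanmean(X[l==i],0).round(3))
a=C["scene"][0][145:265,230:420];b=C["top"][0][115:225,140:280];e=C["top"][0][145:240,265:375];f=C["scene"][0][165:250,110:245]
R=lambda i,w,h:cv2.resize(i,(w,h),interpolation=cv2.INTER_CUBIC)
cv2.imwrite("pics/crop1.png",np.vstack([np.hstack([R(a,475,300),R(b,325,300)]),np.hstack([R(f,460,290),R(e,340,290)])])[:,:,::-1])
E
```

```text
scene bench z 0.0002556114547055429
scene plate 3736 med z 0.0702 rect [0.6089 0.0744] [0.3055 0.405 ] 9.57 pct x [0.486 0.581 0.7  ] y [-0.117  0.022  0.244]
scene lid 2488 med z 0.0759 rect [0.5688 0.2021] [0.2713 0.1249] 0.24 pct x [0.468 0.609 0.701] y [0.141 0.196 0.259]
scene rails 796 med z 0.0804 rect [0.576  0.0472] [0.2645 0.3311] 1.74 pct x [0.45  0.692 0.701] y [-0.115  0.005  0.178]
scene chip? 15 [363. 180.] [0.531 0.199 0.085]
scene chip? 50 [327. 186.] [0.533 0.099 0.078]
scene chip? 55 [265. 194.] [ 0.54  -0.069  0.079]
scene chip? 52 [305. 195.] [0.561 0.032 0.079]
scene chip? 68 [315. 214.] [0.639 0.04  0.078]
scene chip? 74 [344. 217.] [0.662 0.106 0.078]
top bench z 0.0005840761905382419
top plate 4050 med z 0.0704 rect [0.6141 0.0743] [0.2804 0.3795] 2.06 pct x [0.488 0.584 0.693] y [-0.113  0.03   0.254]
top lid 2455 med z 0.0761 rect [0.5646 0.2021] [0.2762 0.124 ] 0.02 pct x [0.468 0.594 0.699] y [0.141 0.199 0.261]
top rails 351 med z 0.0815 rect [0.5697 0.0483] [0.254  0.3226] 1.62 pct x [0.442 0.487 0.697] y [-0.112  0.027  0.181]
top chip? 32 [195. 144.] [0.661 0.106 0.079]
top chip? 34 [216. 152.] [0.635 0.04  0.079]
top chip? 35 [218. 175.] [0.56  0.033 0.079]
top chip? 35 [249. 182.] [ 0.538 -0.068  0.078]
top chip? 21 [197. 185.] [0.528 0.1   0.079]
```

View pics/crop1.png

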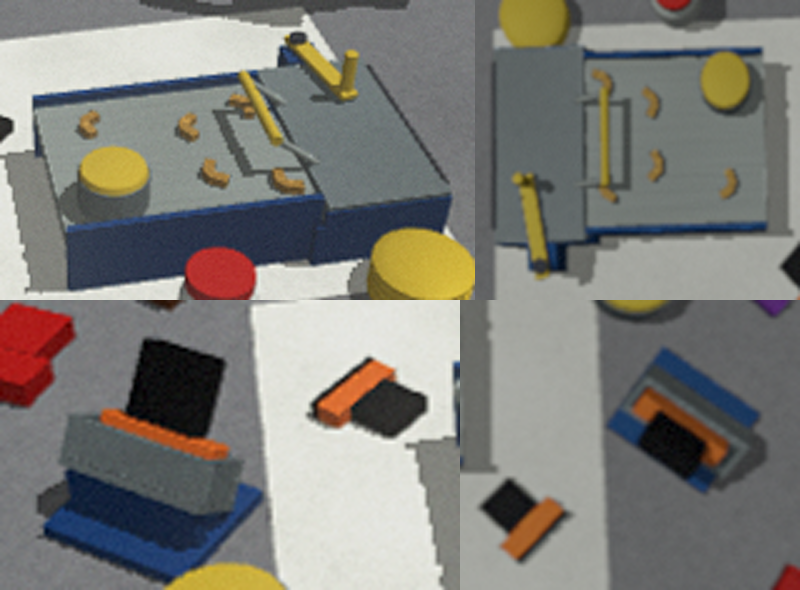

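The crop confirms the choice: the large orange block with black grip leaning in the grey pocket is the scraper, and the small one on the white sheet is a decoy. All five chips are visible on the plate and both cameras agree on their positions. Next I'll fit the fixture, latch and scraper poses.

```bash
cat > fit.py <<'E'
from h import *
from scipy.optimize import least_squares
C={}
for c in("scene","top"):
    z=np.load(f"pics/{c}0.npz");p=z["p"];C[c]=(p,cloud(c,p,z["d"]),cv2.cvtColor(p,cv2.COLOR_RGB2HSV))
def sdf(P,lo,hi):
    q=np.abs(P-(np.array(lo)+hi)/2)-(np.array(hi)-lo)/2
    return np.linalg.norm(np.maximum(q,0),axis=1)+np.minimum(q.max(1),0)
Rz=lambda a:np.array([[np.cos(a),-np.sin(a),0],[np.sin(a),np.cos(a),0],[0,0,1]])
def Ry(a):return np.array([[np.cos(a),0,np.sin(a)],[0,1,0],[-np.sin(a),0,np.cos(a)]])
# scraper
for sel in(["scene"],["top"],["scene","top"]):
    B=[];O=[]
    for c in sel:
        p,X,h=C[c]
        near=(X[...,2]>.05)&(np.hypot(X[...,0]-.53,X[...,1]+.35)<.1)
        er=lambda m:cv2.erode(m.astype(np.uint8),np.ones((2,2)))>0
        B.append(X[er(near&(p.max(2)<60)&(X[...,2]>.085))]);O.append(X[er(near&(h[...,0]<18)&(h[...,1]>150)&(h[...,2]>100))])
    B=np.vstack(B);O=np.vstack(O)
    def f(v,full=False):
        R=Rz(v[2])@Ry(-v[3] if len(v)>4 else -np.radians(35));o=np.array([v[0],v[1],v[4] if len(v)>4 else .0397])
        return np.r_[sdf((B-o)@R,[-.012,-.032,.04],[.012,.032,.102]),sdf((O-o)@R,[-.012,-.052,0],[.012,.052,.04])]
    best=min((least_squares(f,[.55,-.37,y],loss="soft_l1",f_scale=.002) for y in np.radians([-20,-35,-50,-65,20])),key=lambda r:r.cost)
    b5=least_squares(f,[*best.x,.61,.04],loss="soft_l1",f_scale=.002)
    print("scraper",sel,len(B),len(O),best.x.round(4),np.abs(best.fun).mean().round(4),"free",b5.x.round(4))
# fixture: rail outer edges & lid edges
for c in C:
    p,X,h=C[c];z=X[...,2]
    m=(z>.062)&(z<.09)&(X[...,0]>.46)&(X[...,0]<.72)&(X[...,1]>-.13)&(X[...,1]<.28)
    P=X[m]
    def edge(ax,lo,hi,side,sub):
        Q=P[sub(P)];pts=[]
        for a in np.arange(lo,hi,.006):
            q=Q[(Q[:,ax]>=a)&(Q[:,ax]<a+.006)]
            if len(q)>2:pts.append([a+.003,q[:,1-ax].max() if side>0 else q[:,1-ax].min()])
        pts=np.array(pts);k=np.polyfit(*pts.T,1)
        for _ in range(3):
            r=pts[:,1]-np.polyval(k,pts[:,0]);g=abs(r-np.median(r))<.004;k=np.polyfit(*pts[g].T,1)
        return k.round(4),g.sum()
    A=lambda P:P[:,2]>0
    print(c,"x+ rail",edge(1,-.1,.13,1,A),"x- rail",edge(1,-.1,.11,-1,A),"open end",edge(0,.49,.6,-1,A),
      "lid far",edge(0,.49,.68,1,lambda P:P[:,2]>.07),"lid near",edge(0,.49,.67,-1,lambda P:(P[:,2]>.0735)&(P[:,1]>.12)),"lid x+",edge(1,.15,.25,1,lambda P:P[:,2]>.072))
    y=(h[...,0]>=20)&(h[...,0]<=34)&(h[...,1]>130)&(X[...,0]>.4)&(X[...,0]<.7)&(X[...,1]>0)&(X[...,1]<.3)
    for nm,mm in dict(bar=y&(z>.105)&(X[...,1]<.14),lever=y&(z>.083)&(z<.094)&(X[...,1]>.15),peg=y&(z>.1)&(X[...,1]>.15)).items():
        Q=X[mm]; print(c,nm,len(Q),np.nanmean(Q,0).round(4) if len(Q) else"",np.ptp(Q,0).round(3) if len(Q) else "", cv2.fitLine(Q[:,:2].astype(np.float32),cv2.DIST_HUBER,0,.01,.01).ravel().round(3) if len(Q)>3 else"")
    v=X[y|True]; q=X[(h[...,0]>=20)&(h[...,0]<=34)&(h[...,1]>130)&(z>.1)&(abs(X[...,0]-.665)<.06)&(abs(X[...,1]+.067)<.06)];print(c,"valve cap",q.mean(0).round(4),np.ptp(q,0).round(3))
    box=(X[...,0]>.47)&(X[...,0]<.7)&(X[...,1]>-.13)&(X[...,1]<.14)&(z>.066)&(z<.085)&(h[...,0]>5)&(h[...,0]<24)&(h[...,1]>100)
    n,l,s,ce=cv2.connectedComponentsWithStats(box.astype(np.uint8))
    for i in range(1,n):
        if s[i,4]>10: print(" chip",*[np.round([X[l==i][:,k].min(),X[l==i][:,k].max()],3) for k in(0,1)])
E
python3 fit.py
```

```text
scraper ['scene'] 467 124 [ 0.5357 -0.3585 -0.6361] 0.0014 free [ 0.5369 -0.3593 -0.6355  0.6227  0.0391]
scraper ['top'] 241 103 [ 0.534  -0.3604 -0.6285] 0.0013 free [ 0.5345 -0.3608 -0.6286  0.6226  0.0401]
scraper ['scene', 'top'] 708 227 [ 0.5357 -0.3584 -0.6328] 0.0014 free [ 0.5363 -0.3588 -0.6331  0.6225  0.04  ]
scene x+ rail (array([-0.0258,  0.7   ]), np.int64(39)) x- rail (array([-0.0332,  0.4833]), np.int64(33)) open end (array([ 0.025 , -0.1323]), np.int64(19)) lid far (array([0.0293, 0.2424]), np.int64(32)) lid near (array([0.0128, 0.1268]), np.int64(21)) lid x+ (array([-0.0417,  0.7106]), np.int64(17))
scene bar 128 [0.5942 0.0961 0.1196] [0.112 0.012 0.013] [0.999 0.039 0.592 0.096]
scene lever 179 [0.4964 0.1977 0.0877] [0.119 0.044 0.01 ] [0.977 0.212 0.481 0.193]
scene peg 59 [0.5412 0.2069 0.1206] [0.015 0.01  0.036] [0.849 0.529 0.541 0.207]
scene valve cap [ 0.6588 -0.0647  0.1145] [0.067 0.062 0.013]
 chip [0.514 0.55 ] [0.088 0.107]
 chip [0.514 0.559] [-0.077 -0.056]
 chip [0.534 0.578] [0.023 0.042]
 chip [0.617 0.655] [0.03  0.053]
 chip [0.629 0.676] [0.096 0.121]
top x+ rail (array([-0.0268,  0.6974]), np.int64(39)) x- rail (array([-0.0265,  0.4832]), np.int64(35)) open end (array([ 0.0048, -0.118 ]), np.int64(19)) lid far (array([0.0238, 0.2473]), np.int64(32)) lid near (array([-0.0931,  0.1835]), np.int64(17)) lid x+ (array([-0.0282,  0.7069]), np.int64(17))
top bar 89 [0.5881 0.098  0.1204] [0.11  0.01  0.012] [0.999 0.035 0.588 0.098]
top lever 161 [0.4898 0.1986 0.0877] [0.118 0.038 0.011] [0.978 0.208 0.485 0.197]
top peg 22 [0.5377 0.2079 0.1223] [0.01  0.009 0.036] [ 0.944 -0.329  0.538  0.207]
top valve cap [ 0.6536 -0.0636  0.1146] [0.065 0.06  0.021]
 chip [0.643 0.672] [0.098 0.12 ]
 chip [0.618 0.652] [0.032 0.049]
 chip [0.544 0.576] [0.026 0.041]
 chip [0.525 0.555] [-0.077 -0.058]
 chip [0.519 0.535] [0.09  0.109]
```

```bash
cat >> h.py <<'E'
Rz=lambda a:np.array([[np.cos(a),-np.sin(a),0],[np.sin(a),np.cos(a),0],[0,0,1.]])
Ry=lambda a:np.array([[np.cos(a),0,np.sin(a)],[0,1,0],[-np.sin(a),0,np.cos(a)]])
YAW=.027; O=np.array([.5905,.0213,0]); FR=Rz(YAW)
fx=lambda x,y,z:O+FR@np.array([x,y,z])
def down(a): # tool down, jaws along world angle a
    y=np.array([np.cos(a),np.sin(a),0]);x=np.array([0,0,-1.]);return np.column_stack([x,y,np.cross(x,y)])
def tool(Rs,s): # tool for scraper frame Rs
    x=-Rs[:,2];y=s*Rs[:,0];return np.column_stack([x,y,np.cross(x,y)])
SO=np.array([.536,-.3587,.040]); SR=Rz(-.633)@Ry(-.615)
PV=fx(-.145,.170,.080)
peg=lambda ph,z=.114:PV*[1,1,0]+[.1*np.cos(ph),.1*np.sin(ph),z]
def bar(th): # lid_bar world
    return fx(0,.236-.160*np.cos(th)+.042*np.sin(th),.073+.160*np.sin(th)+.042*np.cos(th))
def st(tag=""):
    print(tag,"t",round(manip.current_time(),2),"tcp",np.round(manip.current_ee_pos(),4),"F",np.round(manip.current_force(),1),"w",round(manip.current_grip_width(),3))
def save(c,n,crop=None,s=1):
    p,d=manip.grab_frame(c);np.savez(f"pics/{n}.npz",p=p,d=d)
    q=p if crop is None else p[crop[1]:crop[3],crop[0]:crop[2]]
    cv2.imwrite(f"pics/{n}.png",cv2.resize(q,None,fx=s,fy=s,interpolation=cv2.INTER_CUBIC)[:,:,::-1]);return p,d
E
python3 - <<'E'
from h import *
ik=lambda p,R:(lambda q:None if q is None else np.round(q,2).tolist())(manip.inverse_kinematics(p,R))
D=np.array([0,0,.019])
print("now",np.round(manip.current_tcp_rot(),2).tolist())
for s in(0,np.pi):
    for ph in(.195,.9,1.63): print("latch",s,ph,ik(peg(ph)-D,down(ph+np.pi/2+s)))
    for th in(0,.8,1.5): print("bar",s,th,ik(bar(th)-D,down(YAW+np.pi/2+s)))
for s in(1,-1):
    for h in(.057,.16): print("grasp",s,ik(SO+SR[:,2]*h,tool(SR,s)))
    for k in(1,-1):
        R=tool(Rz(YAW+k*np.pi/2),s)
        for x,y in((-.044,-.13),(-.044,.13),(.044,-.03),(.044,.13)): print("sweep",s,k,ik(fx(x,y,.127),R))
E
```

```text
now [[0.0, 0.44, 0.9], [-0.0, 0.9, -0.44], [-1.0, -0.0, 0.0]]
latch 0 0.195 [0.29, 0.57, 1.69, -0.0, 0.88, -1.48]
latch 0 0.9 [0.4, 0.56, 1.71, -0.0, 0.87, -2.07]
latch 0 1.63 [0.49, 0.49, 1.84, -0.0, 0.82, -2.71]
bar 0 0 [0.09, 0.6, 1.63, -0.0, 0.91, -1.51]
bar 0 0.8 [0.22, 0.5, 1.52, -0.0, 1.13, -1.38]
bar 0 1.5 [0.39, 0.55, 1.39, -0.0, 1.21, -1.21]
latch 3.141592653589793 0.195 [0.29, 0.57, 1.69, -0.0, 0.88, 1.66]
latch 3.141592653589793 0.9 [0.4, 0.56, 1.71, -0.0, 0.87, 1.07]
latch 3.141592653589793 1.63 [0.49, 0.49, 1.84, -0.0, 0.82, 0.43]
bar 3.141592653589793 0 [0.09, 0.6, 1.63, -0.0, 0.91, 1.63]
bar 3.141592653589793 0.8 [0.22, 0.5, 1.52, -0.0, 1.13, 1.76]
bar 3.141592653589793 1.5 [0.39, 0.55, 1.39, -0.0, 1.21, 1.93]
grasp 1 None
grasp 1 [-0.68, 0.25, 2.12, 0.17, 0.16, -0.21]
sweep 1 1 [-0.28, 0.5, 1.72, -0.0, 0.93, -1.88]
sweep 1 1 [0.19, 0.5, 1.71, -0.0, 0.93, -1.41]
sweep 1 1 [-0.09, 0.62, 1.51, -0.0, 1.02, -1.68]
sweep 1 1 [0.17, 0.64, 1.46, -0.0, 1.04, -1.43]
sweep 1 -1 [-0.28, 0.5, 1.72, -0.0, 0.93, 1.26]
sweep 1 -1 [0.19, 0.5, 1.71, -0.0, 0.93, 1.73]
sweep 1 -1 [-0.09, 0.62, 1.51, -0.0, 1.02, 1.46]
sweep 1 -1 [0.17, 0.64, 1.46, -0.0, 1.04, 1.71]
grasp -1 None
grasp -1 None
sweep -1 1 [-0.28, 0.5, 1.72, -0.0, 0.93, 1.26]
sweep -1 1 [0.19, 0.5, 1.71, -0.0, 0.93, 1.73]
sweep -1 1 [-0.09, 0.62, 1.51, -0.0, 1.02, 1.46]
sweep -1 1 [0.17, 0.64, 1.46, -0.0, 1.04, 1.71]
sweep -1 -1 [-0.28, 0.5, 1.72, -0.0, 0.93, -1.88]
sweep -1 -1 [0.19, 0.5, 1.71, -0.0, 0.93, -1.41]
sweep -1 -1 [-0.09, 0.62, 1.51, -0.0, 1.02, -1.68]
sweep -1 -1 [0.17, 0.64, 1.46, -0.0, 1.04, -1.43]
```

```bash
python3 - <<'E'
from h import *
q0=manip.current_qpos()
for h in(.057,.065,.075,.10,.16):
    G=SO+SR[:,2]*(h+.019)
    for t in(.615,.57,.53,.5,.45,.4):
        for dy in(0,-.1,.1):
            R=Rz(-.633+dy)@Ry(-t)
            for s in (1,):
                q=manip.inverse_kinematics(G-R[:,2]*.019,tool(R,s))
                if q is not None: print(h,t,dy,np.round(q,2).tolist())
E
```

```text
0.057 0.615 0.1 [-0.7, 0.51, 2.02, 1.5, 0.1, -1.64]
0.057 0.57 0 [-0.67, 0.51, 1.99, 0.29, 0.07, -0.33]
0.057 0.57 -0.1 [-0.64, 0.51, 1.99, -0.57, 0.09, 0.64]
0.057 0.57 0.1 [-0.7, 0.51, 1.99, 0.87, 0.12, -1.0]
0.057 0.53 0 [-0.67, 0.51, 1.97, 0.15, 0.13, -0.18]
0.057 0.53 -0.1 [-0.65, 0.51, 1.97, -0.31, 0.14, 0.38]
0.057 0.53 0.1 [-0.7, 0.51, 1.97, 0.54, 0.16, -0.68]
0.057 0.5 0 [-0.67, 0.51, 1.95, 0.1, 0.18, -0.14]
0.057 0.5 -0.1 [-0.65, 0.51, 1.95, -0.22, 0.19, 0.29]
0.057 0.5 0.1 [-0.7, 0.51, 1.95, 0.4, 0.2, -0.54]
0.057 0.45 0 [-0.67, 0.51, 1.92, 0.06, 0.26, -0.1]
0.057 0.45 -0.1 [-0.65, 0.51, 1.92, -0.14, 0.26, 0.21]
0.057 0.45 0.1 [-0.69, 0.51, 1.92, 0.26, 0.27, -0.4]
0.057 0.4 0 [-0.67, 0.52, 1.89, 0.04, 0.33, -0.08]
0.057 0.4 -0.1 [-0.65, 0.52, 1.89, -0.1, 0.33, 0.17]
0.057 0.4 0.1 [-0.69, 0.52, 1.89, 0.18, 0.34, -0.32]
0.065 0.615 0.1 [-0.71, 0.49, 2.03, 1.41, 0.1, -1.55]
0.065 0.57 0 [-0.67, 0.49, 2.0, 0.26, 0.08, -0.3]
0.065 0.57 -0.1 [-0.64, 0.49, 2.0, -0.52, 0.1, 0.59]
0.065 0.57 0.1 [-0.7, 0.49, 2.0, 0.81, 0.13, -0.95]
0.065 0.53 0 [-0.67, 0.49, 1.98, 0.14, 0.14, -0.17
[... 2521 characters left out ...]
0.26, 2.09, -0.21, 0.23, 0.28]
0.16 0.57 0.1 [-0.71, 0.26, 2.09, 0.4, 0.25, -0.54]
0.16 0.53 0 [-0.68, 0.26, 2.07, 0.08, 0.28, -0.12]
0.16 0.53 -0.1 [-0.65, 0.26, 2.07, -0.15, 0.29, 0.22]
0.16 0.53 0.1 [-0.71, 0.26, 2.07, 0.3, 0.3, -0.44]
0.16 0.5 0 [-0.68, 0.26, 2.05, 0.07, 0.33, -0.1]
0.16 0.5 -0.1 [-0.65, 0.27, 2.05, -0.12, 0.33, 0.19]
0.16 0.5 0.1 [-0.7, 0.26, 2.05, 0.25, 0.34, -0.39]
0.16 0.45 0 [-0.68, 0.27, 2.02, 0.05, 0.4, -0.08]
0.16 0.45 -0.1 [-0.65, 0.28, 2.02, -0.09, 0.4, 0.16]
0.16 0.45 0.1 [-0.7, 0.27, 2.02, 0.18, 0.41, -0.32]
0.16 0.4 0 [-0.67, 0.28, 1.99, 0.04, 0.47, -0.07]
0.16 0.4 -0.1 [-0.65, 0.28, 1.99, -0.07, 0.47, 0.13]
0.16 0.4 0.1 [-0.7, 0.28, 1.99, 0.14, 0.48, -0.27]
```

```bash
python3 - <<'E'
from h import *
P0=.195;D=np.array([0,0,.019]);o=np.pi/2+np.pi
R=down(P0+o)
manip.set_gripper(0.7,effort=40)
manip.move_ptp(peg(P0)-D+[0,0,.08],R)
manip.move_l(peg(P0)-D,max_speed=.15); st("at peg")
manip.set_gripper(0.0,effort=30); st("gripped")
for ph in np.linspace(P0,1.64,9)[1:]:
    manip.move_l(peg(ph)-D,down(ph+o),max_speed=.12)
st("swung")
manip.set_gripper(0.5); manip.move_l(peg(1.64)-D+[0,0,.10],max_speed=.2)
p,d=save("top","top1",(120,90,380,285),2.3)
st()
E
```

```text
at peg t 4.21 tcp [0.5394 0.2071 0.0958] F [0.2 0.2 0.6] w 0.699
gripped t 4.68 tcp [0.5394 0.2068 0.0956] F [-0.9  0.3  4.5] w 0.153
swung t 7.35 tcp [0.4343 0.2886 0.0957] F [-1.7 13.8  4.5] w 0.152
 t 8.44 tcp [0.4334 0.2867 0.1936] F [-0.6 -0.3  0.4] w 0.499
```

View pics/top1.png

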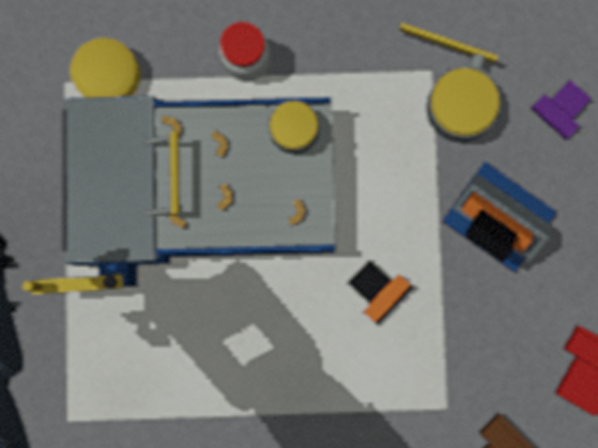

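The lever now lies off the lid, from (110,280) to (30,288) in the crop, and the lid is still shut. Next is the lid.

```bash
python3 - <<'E'
from h import *
D=np.array([0,0,.019]);R=down(YAW+np.pi/2+np.pi)
manip.set_gripper(0.45)
manip.move_ptp(bar(0)-D+[0,0,.10],R)
manip.move_l(bar(0)-D,max_speed=.15); st("at bar")
manip.set_gripper(0.0,effort=40); st("gripped")
F=0
for th in np.linspace(0,1.55,14)[1:]:
    manip.move_l(bar(th)-D,max_speed=.1); f=manip.current_force(); F=max(F,np.linalg.norm(f))
    if np.linalg.norm(f)>60: st("high"); break
st("open"); print("Fmax",F)
manip.set_gripper(0.45); manip.move_l(bar(th)-D+[0,0,.08],max_speed=.2)
save("scene","sc2",(100,60,440,290),2.3); st()
E
```

```text
at bar t 10.59 tcp [0.5889 0.0975 0.0969] F [-0.8 -0.1  0.7] w 0.45
gripped t 10.95 tcp [0.5889 0.0977 0.097 ] F [-1.1  4.1  6.4] w 0.126
open t 15.5 tcp [0.584  0.2962 0.2146] F [7.  1.6 4.3] w 0.126
Fmax 27.13096892642809
 t 16.48 tcp [0.5826 0.2957 0.2935] F [ 0.1 -0.2 -0.3] w 0.448
```

View pics/sc2.png

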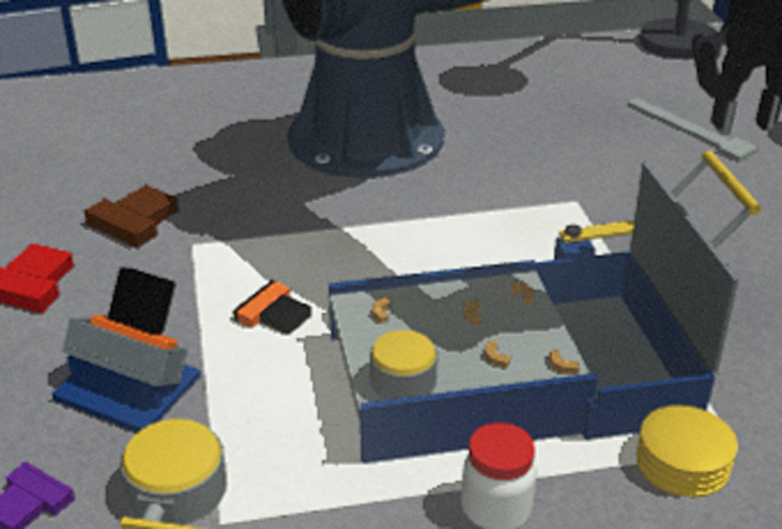

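The lid is upright at (690,265) in the crop and the chips are undisturbed. Next I'll take the scraper.

```bash
cat >> h.py <<'E'
GR=Rz(-.633)@Ry(-.53); GT=tool(GR,1); G=SO+SR[:,2]*.076; GP=G-GR[:,2]*.019
E
python3 - <<'E'
from h import *
manip.set_gripper(0.65)
manip.move_l(manip.current_ee_pos()+[0,0,.05] if 0 else np.array([.55,.15,.33]),max_speed=.3)
manip.move_ptp(GP+SR[:,2]*.11,GT)
manip.move_l(GP,max_speed=.12); st("at grip")
manip.set_gripper(0.0,effort=100); st("gripped")
manip.move_l(GP+SR[:,2]*.11,max_speed=.1); st("lifted")
save("scene","sc3",(70,110,270,260),4)
E
```

```text
at grip t 20.27 tcp [ 0.5084 -0.3384  0.0862] F [ 0.9  0.4 -1. ] w 0.652
gripped t 20.68 tcp [ 0.5107 -0.3403  0.0886] F [ 5.7 -2.3  7.3] w 0.271
lifted t 21.93 tcp [ 0.4572 -0.3009  0.1751] F [ 0.3 -0.2 -2.3] w 0.268
```

View pics/sc3.png

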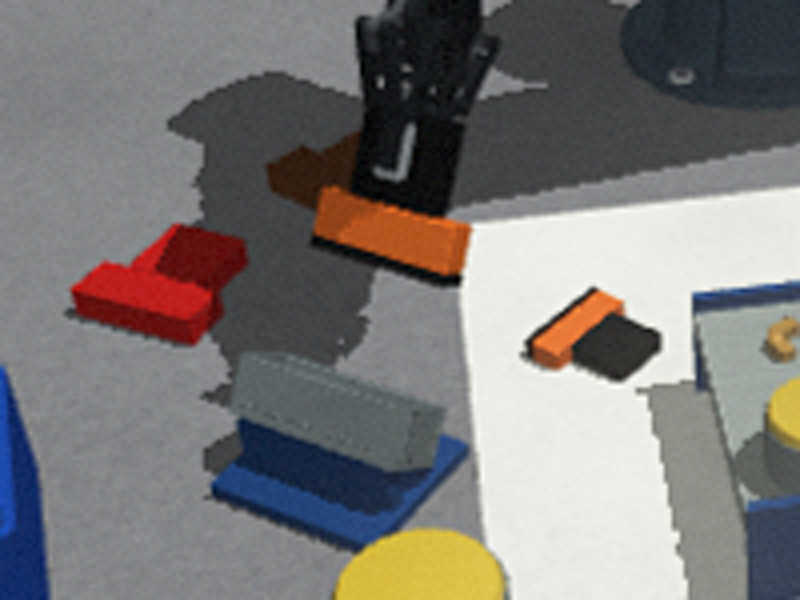

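The scraper is in the gripper and the rest is empty. I'll fit its pose in the tool frame, then bring it over the start of the first pass.

```bash
python3 - <<'E'
from h import *
from scipy.optimize import least_squares
tp=manip.current_ee_pos();T=manip.current_tcp_rot()
Rs0=np.column_stack([T[:,1],np.cross(-T[:,0],T[:,1]),-T[:,0]])
z=np.load("pics/sc3.npz");p=z["p"];X=cloud("scene",p,z["d"]);h=cv2.cvtColor(p,cv2.COLOR_RGB2HSV)
ex=tp-Rs0[:,2]*.04
m=(np.linalg.norm(X-ex,axis=2)<.08)&(h[...,0]<18)&(h[...,1]>150)&(h[...,2]>90)
P=X[m]
def sdf(P,lo,hi):
    q=np.abs(P-(np.array(lo)+hi)/2)-(np.array(hi)-lo)/2
    return np.linalg.norm(np.maximum(q,0),axis=1)+np.minimum(q.max(1),0)
# foot rubber is black: orange from ~6 to 40mm
f=lambda v:sdf(((P-tp)@Rs0-[v[3],v[0],0])@Ry(v[2])+[0,0,v[1]],[-.012,-.052,.004],[.012,.052,.04])
r=least_squares(f,[0,.057,0,0],loss="soft_l1",f_scale=.002);print(len(P),"y-off,h,pitch,x-off",r.x.round(4),np.abs(r.fun).mean())
R=tool(Rz(YAW-np.pi/2),1)
manip.move_l(manip.current_ee_pos()+[0,0,.06],max_speed=.2)
manip.move_ptp(fx(-.044,-.130,.22),R)
manip.move_l(fx(-.044,-.130,.14),max_speed=.15);st()
save("top","top4",(190,120,310,220),5)
E
```

```text
485 y-off,h,pitch,x-off [0.0008 0.0575 0.0092 0.0017] 0.0013540659708074995
 t 24.34 tcp [ 0.5504 -0.1102  0.1408] F [-0.3 -1.7 -1.6] w 0.27
```

View pics/top4.png

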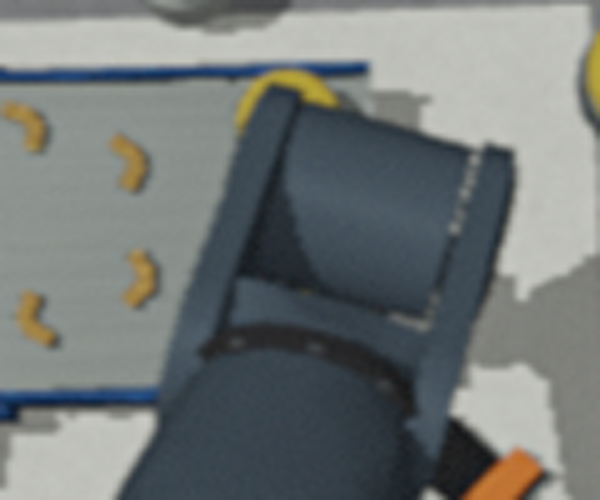

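```bash
cat >> h.py <<'E'
def touch(x,y,z0=.1305,zmin=.122,fth=3.):
    manip.move_l(fx(x,y,z0),max_speed=.1);z=z0
    while z>zmin:
        manip.move_l(fx(x,y,z),max_speed=.05)
        if manip.current_force()[2]>fth:break
        z-=.001
    st(f"touch zcmd={z:.4f}");return z
E
python3 - <<'E'
from h import *
z=touch(-.044,-.130)
m=0
for y in np.linspace(-.130,.130,6)[1:]:
    manip.move_l(fx(-.044,y,z),max_speed=.1);f=manip.current_force();print(np.round(f,1),np.round(manip.current_ee_pos()[2],4))
manip.move_l(fx(-.044,.13,.18),max_speed=.2)
manip.move_l(fx(0,-.03,.24),max_speed=.3)
save("scene","sc5",(220,120,430,265),3.8);st()
E
```

```text
touch zcmd=0.1275 t 25.64 tcp [ 0.5503 -0.1099  0.1282] F [-0.6 -0.1  6.4] w 0.267
[-0.1  2.   7. ] 0.1282
[-0.4  2.6  6.3] 0.1282
[-0.   3.1  6. ] 0.1282
[0.6 2.8 6.1] 0.1282
[-0.6 -0.2 -2.5] 0.1272
 t 30.18 tcp [ 0.5905 -0.0079  0.2387] F [-0.2 -0.  -1.8] w 0.269
```

View pics/sc5.png

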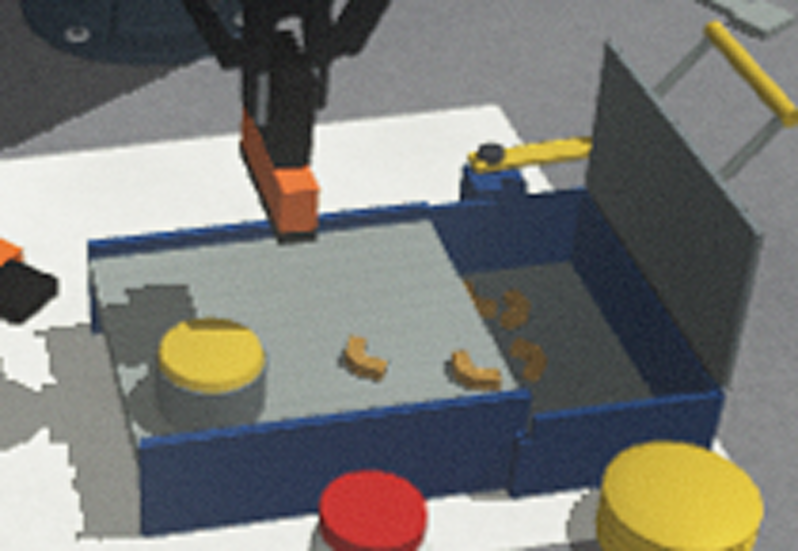

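Three chips are in the box. The two left on the plate are at (365,358) and (475,370), and the valve hasn't moved. Next is the second pass, starting between the valve and chip3.

```bash
python3 - <<'E'
from h import *
manip.move_l(fx(.044,-.024,.16),max_speed=.2)
z=touch(.044,-.024)
for y in np.linspace(-.024,.130,4)[1:]:
    manip.move_l(fx(.044,y,z),max_speed=.1);f=manip.current_force();print(np.round(f,1),np.round(manip.current_ee_pos()[2],4))
manip.move_l(fx(.044,.13,.18),max_speed=.2)
manip.move_l(fx(0,-.03,.26),max_speed=.3)
save("scene","sc6",(220,120,430,265),3.8);st()
E
```

```text
touch zcmd=0.1275 t 32.23 tcp [ 0.6354 -0.0015  0.1282] F [-1.9  0.8  5.4] w 0.265
[0.7 2.7 6.3] 0.1282
[-0.2  2.7  5.9] 0.1282
[ 1.  -0.5 -0.7] 0.127
 t 35.47 tcp [ 0.591  -0.0075  0.2586] F [ 0.3  0.7 -1.6] w 0.265
```

View pics/sc6.png

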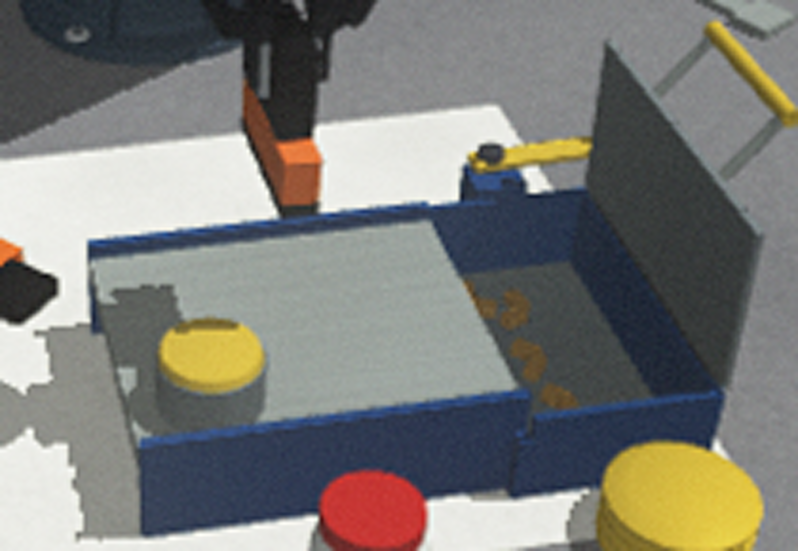

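The plate is clear apart from the valve, and four chips are visible in the box. I'll confirm the fifth from the top camera before putting the scraper back.

```bash
python3 - <<'E'
from h import *
p,d=save("top","top7",(135,115,285,220),5);X=cloud("top",p,d);h=cv2.cvtColor(p,cv2.COLOR_RGB2HSV)
m=(h[...,0]>5)&(h[...,0]<24)&(h[...,1]>100)&(X[...,2]<.09)&(X[...,0]>.46)&(X[...,0]<.72)&(X[...,1]>-.13)&(X[...,1]<.27)
n,l,s,c=cv2.connectedComponentsWithStats(m.astype(np.uint8))
for i in range(1,n):
    if s[i,4]>4:print(s[i,4],c[i].round(0),((X[l==i].mean(0)-O)@FR).round(3))
E
```

```text
27 [174. 142.] [0.095 0.165 0.015]
12 [174. 155.] [0.051 0.167 0.016]
```

View pics/top7.png

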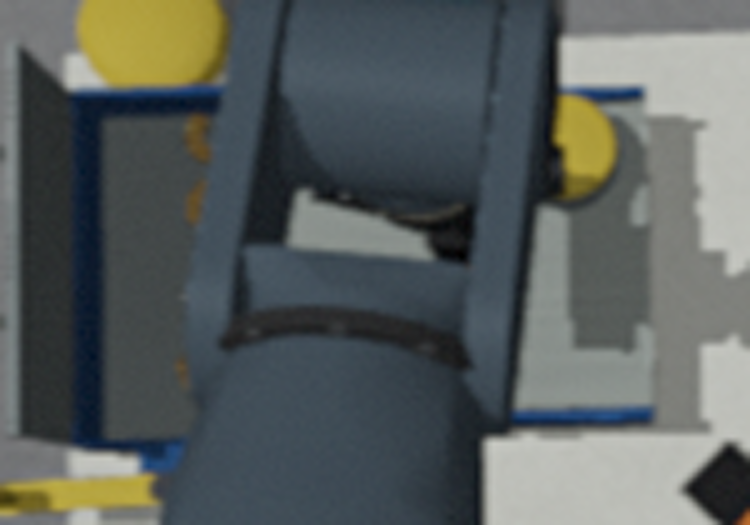

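The arm hides part of the box in that view, so I'll move to above the rest, still holding the scraper, and look again.

```bash
python3 - <<'E'
from h import *
manip.move_ptp(GP+SR[:,2]*.11+[0,0,.06],GT)
p,d=save("top","top8",(135,115,285,220),5);X=cloud("top",p,d);h=cv2.cvtColor(p,cv2.COLOR_RGB2HSV)
m=(h[...,0]>5)&(h[...,0]<24)&(h[...,1]>90)&(X[...,2]<.09)&(X[...,0]>.46)&(X[...,0]<.72)&(X[...,1]>-.13)&(X[...,1]<.27)
n,l,s,c=cv2.connectedComponentsWithStats(m.astype(np.uint8))
for i in range(1,n):
    if s[i,4]>4:print(s[i,4],c[i].round(0),((X[l==i].mean(0)-O)@FR).round(3))
st()
E
```

```text
40 [175. 143.] [0.093 0.163 0.015]
40 [175. 156.] [0.047 0.163 0.014]
36 [176. 171.] [-0.003  0.16   0.015]
39 [174. 187.] [-0.057  0.168  0.015]
41 [182. 191.] [-0.073  0.142  0.015]
 t 36.94 tcp [ 0.4579 -0.3004  0.2355] F [-1.  -0.4 -1. ] w 0.269
```

View pics/top8.png

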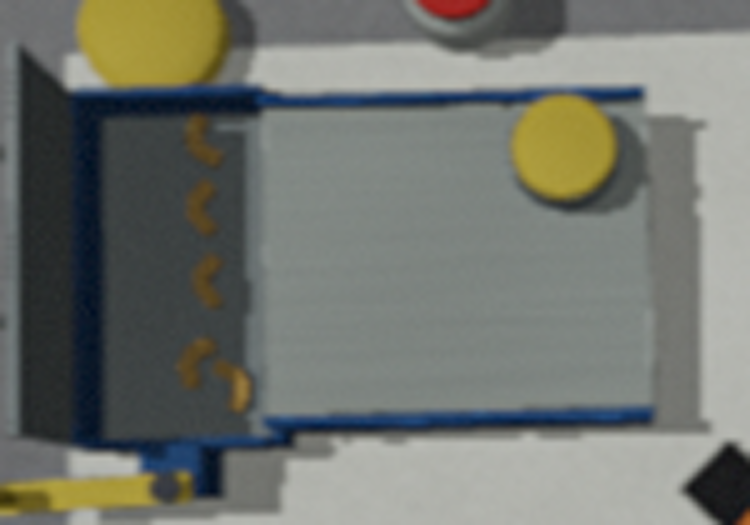

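All five chips lie on the box floor at fixture z ≈ 15 mm, and the plate is clean. Now I'll return the scraper to its rest.

```bash
python3 - <<'E'
from h import *
T=SO+SR[:,0]*.0025+GR[:,2]*.0575
manip.move_l(T+SR[:,2]*.08,max_speed=.15)
manip.move_l(T+SR[:,2]*.036,max_speed=.1);st("mouth")
for k in(.028,.02,.014,.009,.006,.004,.003,.002,.001,0,-.001):
    manip.move_l(T+SR[:,2]*k,max_speed=.05);f=manip.current_force()
    a=f@SR[:,2];b=f@SR[:,0];print(k,"axial",round(a,1),"lat",round(b,1))
    if a>8 or abs(b)>15:break
st()
E
```

```text
mouth t 38.23 tcp [ 0.4974 -0.3304  0.1209] F [0.3 0.5 1. ] w 0.267
0.028 axial -1.5 lat -1.2
0.02 axial -1.9 lat -0.6
0.014 axial -1.1 lat -0.4
0.009 axial -1.8 lat -1.7
0.006 axial -1.4 lat -0.5
0.004 axial -1.4 lat -1.2
0.003 axial -0.7 lat -1.7
0.002 axial -0.9 lat -2.2
0.001 axial -1.2 lat -1.0
0 axial 9.6 lat -2.1
 t 40.87 tcp [ 0.5141 -0.3426  0.0914] F [-6.   4.1  6.6] w 0.272
```

```bash
python3 - <<'E'
from h import *
from scipy.optimize import least_squares
manip.set_gripper(.65,effort=20);st("open")
p=np.array(manip.current_ee_pos());manip.move_l(p+GR[:,2]*.11,max_speed=.12)
manip.move_l(np.array([.36,.02,.36]),max_speed=.3) if manip.inverse_kinematics(np.array([.36,.02,.36]),GT) is not None else manip.move_l(p+GR[:,2]*.16)
manip.dwell(.5);st()
P={}
for c in("scene","top"):
    q,d=manip.grab_frame(c);P[c]=(q,cloud(c,q,d),cv2.cvtColor(q,cv2.COLOR_RGB2HSV))
    np.savez(f"pics/{c}9.npz",p=q,d=d)
cv2.imwrite("pics/sc9.png",cv2.resize(P["scene"][0][110:300,90:430],None,fx=2.3,fy=2.3)[:,:,::-1])
def sdf(P,lo,hi):
    q=np.abs(P-(np.array(lo)+hi)/2)-(np.array(hi)-lo)/2
    return np.linalg.norm(np.maximum(q,0),axis=1)+np.minimum(q.max(1),0)
B=[];Or=[]
for c,(q,X,h) in P.items():
    near=(X[...,2]>.05)&(np.hypot(X[...,0]-.53,X[...,1]+.35)<.1);er=lambda m:cv2.erode(m.astype(np.uint8),np.ones((2,2)))>0
    B.append(X[er(near&(q.max(2)<60)&(X[...,2]>.085)&(X[...,2]<.135))]);Or.append(X[er(near&(h[...,0]<18)&(h[...,1]>150)&(h[...,2]>100))])
B=np.vstack(B);Or=np.vstack(Or)
def f(v):
    R=Rz(v[2])@Ry(-v[3]);o=v[[0,1,4]]
    return np.r_[sdf((B-o)@R,[-.012,-.032,.04],[.012,.032,.102]),sdf((Or-o)@R,[-.012,-.052,0],[.012,.052,.04])]
r=least_squares(f,[.536,-.359,-.633,.61,.04],loss="soft_l1",f_scale=.002);print(len(B),len(Or),r.x.round(4),"start fit [.5363 -.3588 -.6331 .6225 .04]")
q,X,h=P["scene"]
m=(h[...,0]>=20)&(h[...,0]<=34)&(h[...,1]>130)&(X[...,2]>.19)&(X[...,1]>.2)&(X[...,1]<.4);print("bar",((X[m].mean(0)-O)@FR).round(3))
E
```

```text
open t 41.28 tcp [ 0.5143 -0.3428  0.0911] F [-0.9 -0.   0.1] w 0.65
 t 44.45 tcp [0.36   0.0199 0.36  ] F [-1.6 -0.1  0.5] w 0.651
703 230 [ 0.5364 -0.3585 -0.6256  0.6138  0.0397] start fit [.5363 -.3588 -.6331 .6225 .04]
bar [0.006 0.272 0.238]
```

View pics/sc9.png

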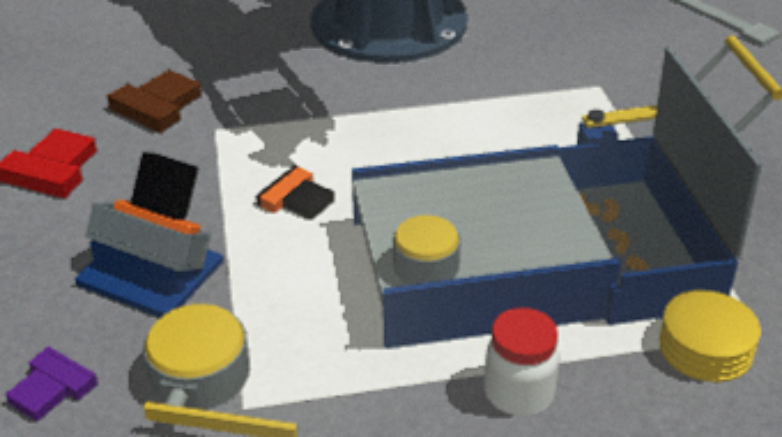

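The scraper leans in its pocket at (150,205) in the crop, less than 1 mm and 0.01 rad from where it started. The lid is still upright, the plate is clear and the bystanders haven't moved, so I'll hand the job in.

```bash
python3 -c "
from bench import manip
print(manip.current_time(), manip.current_force()); print(manip.sign_off())"
```

```text
44.55 [-0.76272075  0.25415706 -0.06913876]
the job is handed in; nothing more can be done
None
```

The job is done and handed in at 44.6 s of the 72 s allowed; no verdict was reported. I swung the latch off, opened the lid, wiped the chips into the box in two passes, and put the scraper back in its rest.

**Last checks:**
- **Chips:** all five showed in the top view taken before I put the scraper back, on the box floor and about 55 mm below the mouth. The final scene view shows the plate clear; not every chip is visible from that angle.
- **Scraper:** it is released in the pocket, leaning 0.614 rad. That is less than 1 mm and 0.01 rad from its starting pose.
- **Lid:** it stands at about 1.55 rad, with the grip bar seen within about 6 mm of where that angle puts it.
- **Valve and bystanders:** they look unmoved in the last picture, but I did not measure them again.
- **Robot:** the arm is clear of everything.

No check failed. The full 35° tool tilt for the scraper grasp was out of the arm's reach, so I used 30°. The top view during the second pass was blocked by the arm, so I repeated it.

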